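# Pull the vent flap shut with the hook pole

### The job

The flap in the upright frame of the dust box is tilted open. Lift the hook pole out of its stand, hook its prong through the flap's ring eye, pull the flap forward past its spring catch until it is fully home, and hold it there with a pull of about 15 N for two seconds to seat the seal, never loading flap or box with more than 25 N. Then unhook, lay the pole back in both forks of its stand; keep gripper and arm off the dust box and leave the other things where they are.

Things in the scene. Friction and masses are not known exactly. Their poses are not given: they have to be found in the camera images.
- vent_box: fixed grey dust box, 155 deep (x) x 184 wide (y) x 88 mm high, an upright frame on its front edge. Origin on the bench under the middle of the flap's hinge line; x points to the back of the box, y left, z up; it reaches from x = -22 to 164 mm. Frame: x = -12 to 12 mm, 170 mm wide, top at z = 270 mm; its clear opening is y = -55 to 55 mm, z = 90 to 234 mm.
- flap_hinge (a point): middle of the flap's hinge line, in the box at x = 0, y = 0, z = 100 mm; axes as the box (the hinge line is y)
- vent_flap (a joint): angle of the steel flap (118 wide x 124 high x 8 mm), hinged at its lower edge: 0 = upright, fully shut on a rigid stop; positive = top leaning back (0.9 at most). Hinge friction holds it anywhere (1 to 3 N at the eye). In the last 0.12 rad it meets a spring roller: the pull at the eye rises to about 11 to 15 N at 0.1 rad, then falls to 1 to 4 N as it runs on to the stop, where the roller holds it.
- flap_eye (a point): centre of the brass ring eye on the flap's front face; hole 16 mm across, bar 5 mm thick, the hole's axis along the box's y at every flap angle, so that a prong along y passes through and may turn in it. Flap shut: box x = -24, y = 20, z = 212 mm (24 mm before and 112 mm above the hinge line); it swings with the flap.
- hook_pole: the whole hook pole, about 0.14 kg; origin on the underside of its handle, 12 mm under pole_grip
- pole_grip (a point): centre of the hook pole's wooden handle, 120 long (x) x 20 wide (y) x 24 mm high (z): grasp here. x points along the pole to its hooked end, z up as it lies. A straight steel rod, 7 mm thick, runs on from the handle along its axis to 150 mm from this point, where it bends square to the left (+y) into the prong.
- pole_prong (a point): middle of the pole's prong: 7 mm thick, along the pole's y axis, from the rod's axis to a round tip 33.5 mm left of it. This point lies 150 mm ahead and 16 mm left of pole_grip, at the same height.
- stand_seat (a point): where pole_grip lies when the pole rests in its fixed wooden stand, 52 mm above the bench; x runs along the stand. Base 135 x 56 x 10 mm; two forks 10 mm thick at x = -48 and 48 mm, 44 mm wide and 58 mm high, each with a slot 25 mm wide, open at the top, its floor 40 mm above the bench. Between the forks 86 mm are free for the fingers down to the base.
- wax_cake: round yellow wax cake, 71 mm across, 35 mm high, loose on the bench; origin under its centre; to be left alone
- ring_dish: shallow round dish, 113 mm across, 19 mm high, loose; origin under its centre; to be left alone
- brass_weight: small brass weight, 35 mm across, 44 mm high, loose; origin under its centre; to be left alone
- mallet: wooden mallet, 76 x 243 x 42 mm, loose, left of the box; to be left alone
There are look-alikes about, which are no part of the job. Leave any orange look-alike of the hook_pole alone.

How it is judged:
By the outcome, as a careful person would: the job done as asked, in the order asked, and still so for the second after the job is handed in, with the robot touching nothing.
It also fails if it takes over 72 s, if anything falls off the work surface, if the arm or the gripper's body presses on something with over 40 N, if the wrist force passes 120 N, or if a joint passes its speed limit or range.

### The arm

A 7-joint arm with a two-finger parallel gripper is mounted at the origin on a cart in front of the work surface, level with it; the furniture and walls round the work are solid. World frame = base frame: x ahead of the robot, y to its left, z up, the work surface at z = 0. Lengths are in m, angles in rad, forces in N, time in s.
With the tool pointing down it reaches from about 0.4 to 0.925 m from the base axis. Payload 4.1 kg.
Tool frame: the origin (TCP) lies at the very end of the fingers, on their centre line; the grasp point (between the pads) lies 19 mm behind it; z points along the fingers, y is the direction in which the jaws open and shut (so a half turn about z gives the same grasp; the last joint's range is limited). The gripper opens to 85 mm and grips with 20 to 120 N. Pads are 22 mm wide; open, the fingers measure 114 mm over their backs; the gripper's body (76 mm by 85 mm) begins 54 mm behind the grasp point. The pads swing forward as they close: fully open they stand 13 mm farther back than shut.
Start: joints at [1.083, 0.398, 0.045, 1.537, -0.019, 1.207, -0.051], TCP at [0.246, -0.602, 0.231] pointing down, gripper open.
Joint ranges: [-2.82, 2.82], [-0.49, 2.23], [-1.37, 1.46], [0, 2.46], [-1.36, 4.5], [0.23, 2], [-2.94, 2.94]. Speed limits (rad/s): [2.57, 2.57, 3.14, 3.14, 3.14, 3.14, 3.14].

### API

Orientations are given as a unit quaternion [x, y, z, w].
In Python, from bench import r, cams gives the robot as it stands. The module is installed in compiled form; this text tells all that it offers.
- The arm moves only by the tool drive_tool, never from a script. Its argument "commands" is a list of rows, each a list of 7 numbers: the turn, a rotation vector about the tool's x, y, z in rad, then the shift along the tool's x, y, z in cm, then the finger opening in cm, from 0 to 8.54. In form: [[wx, wy, wz, dx, dy, dz, jaw], ...]. A call has 1 to 20 rows; each row shifts and turns the commanded pose from where the row before left it, along the tool's axes as they then stand; what a row does not reach is not made up. A row lasts 1/10 s, in which the tool goes at most 50 mm and 8.59 degrees, less where a joint would pass 70% of its speed; a pose out of reach is approached as far as the arm can. A call is refused whole if a number of a shift passes 5 or a number of a turn 0.15, either way. A call with a gripper value outside its range is refused whole. The fingers move at their own pace and stop on an object; "grip_force" is the grip in N (left out, the last holds). Time passes only in rows, so rows that do not move let the fingers close. It gives the time, the measured TCP pose, the force and the opening at its end, in the units of the state.
- r.read_state(): the state, without advancing time (a new reading comes with each control period).
- cams.snapshot(name): name is "side" or "top"; returns the picture (420x560x3 uint8, red, green, blue); there is no depth.
- cams.get_calibration(name): a dict with "fx", "fy", "cx", "cy" (pixels), "k1" (the pictures are not rectified: a ray, as slopes to the right and down, at radius r is drawn at 1 + k1 r^2 times it, then the intrinsics apply), "R" (3x3) and "t" (3): a world point X has camera coordinates R X + t. Camera axes: x right, y down, z forward; pixel columns grow to the right and rows downward; lengths in m; the calibration is good to about 2 mm. A picture is of the moment at which its call begins. get_calibration takes no time and is no camera call.
- r.sign_off(): hands the job in, once; it reports no verdict.
The state is a dict: "clock": time; "qpos": joint angles; "qvel": joint speeds; "joint_torque": joint torques, N m; "position": TCP position; "eef_rot": TCP orientation; "ft_force": force on the tool from outside, world axes, zero at the start; "moment": the same for the moment, N m; "finger_gap": finger opening in m.
Only numpy, scipy, OpenCV 4.12 (cv2) and the standard library are available. Lean on these libraries where they do the work, as an engineer would, in place of code of your own. Each camera call takes 0.05 s, during which the arm holds its last target. There are 200 camera calls.

## Working session

There is one attempt and no reset: what is moved stays moved. The work goes in short steps, Python scripts to look and compute and a tool call to move; the robot and the scene stay as the last step left them, time stands still between calls to the robot, and variables do not carry over. Pictures are saved under pics/ and viewed, about 8 in all and at most 12, crops included, and the job is handed in when it is done.

Besides the shell and the picture viewer there is one more tool, called after "Request:" as name(argument=value, ...), one argument or row to a line, values as JSON. drive_tool: Moves the arm, as the interface text tells. Its arguments: {"type":"object","properties":{"commands":{"type":"array"},"grip_force":{"type":"number"}},"required":["commands"]}

```bash
mkdir -p pics; python3 - <<'E'
from bench import r,cams
import cv2,json
for n in ("top","side"):
    im=cams.snapshot(n); cv2.imwrite(f"pics/{n}0.png",im[:,:,::-1])
    c=cams.get_calibration(n); print(n,{k:(v.tolist() if hasattr(v,'tolist') else v) for k,v in c.items()})
print(r.read_state())
E
```

```text
top {'fx': 379.42434963014136, 'fy': 379.42434963014136, 'cx': 279.0981772971721, 'cy': 212.55655943023777, 'k1': 0.02433662531466838, 'R': [[0.02363970081665106, -0.9980086956351724, 0.058479124325535516], [-0.9855518068877493, -0.03307815128091265, -0.16611282866813593], [0.16771642878857054, -0.053707349072722566, -0.9843712308727787]], 't': [-0.18488509865488936, 0.5929147720578615, 1.367386556998278]}
side {'fx': 445.3799616575777, 'fy': 445.3799616575777, 'cx': 277.2627536923895, 'cy': 206.49194539994306, 'k1': -0.053053354504308765, 'R': [[0.9996832500201495, 0.0226862709459937, 0.010896455373960171], [0.01975628656806085, -0.43916121714002754, -0.8981910233915334], [-0.015591304313379371, 0.8981217948979162, -0.4394703093033169]], 't': [-0.5693238698205975, 0.04261617227765036, 1.6517509227302911]}
{'clock': 0.1, 'qpos': array([ 1.08299485,  0.39912447,  0.04508076,  1.53774129, -0.01868407,
        1.2068842 , -0.05068555]), 'qvel': array([-8.51149636e-04, -3.05143934e-03, -2.68156638e-05, -2.43687279e-03,
        2.08103107e-03,  6.63731779e-04,  1.13845692e-03]), 'joint_torque': array([ 3.12807933e-03, -4.76261294e+01,  1.36988975e+00, -2.54946792e+01,
        1.19298502e-02,  5.08363693e-03, -3.47261505e-06]), 'position': array([ 0.24618464, -0.60097367,  0.23036974]), 'eef_rot': array([ 9.81154410e-01,  1.93223371e-01, -2.42071555e-04, -8.33542192e-04]), 'ft_force': array([0.5858949 , 0.17933111, 0.05289912]), 'moment': array([-0.00162044,  0.03815462, -0.00453751]), 'finger_gap': 0.08512395412761721}
```

View pics/top0.png

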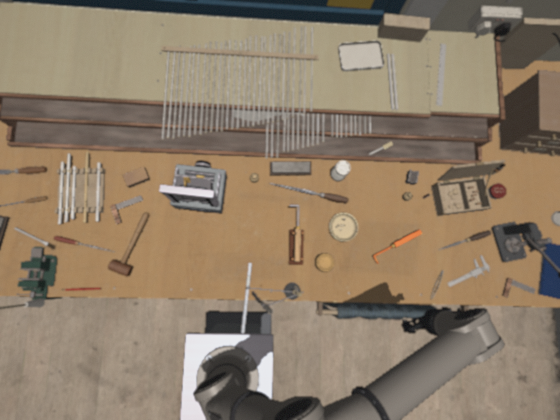

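View pics/side0.png

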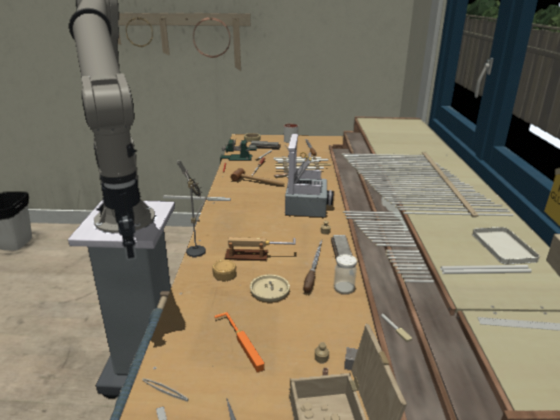

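Top view: the brown-handled pole is in its stand at (296,240), with the prong at (293,207) pointing left. The orange look-alike is at (398,245), lying on the bench with no stand, so I'll leave it alone. The box is at (195,188). I'll confirm this with enlarged crops.

```bash
python3 - <<'E'
import cv2,numpy as np
t=cv2.imread("pics/top0.png");s=cv2.imread("pics/side0.png")
def c(im,x,y,w,h,k): return cv2.resize(im[y:y+h,x:x+w],(w*k,h*k),interpolation=cv2.INTER_CUBIC)
# each 400x300
A=c(t,150,145,80,75,5)[:300];A=cv2.resize(c(t,150,150,80,60,5),(400,300))
B=c(t,260,200,80,60+15,5)[:,:];B=cv2.resize(c(t,245,195,100,75,4),(400,300))
C=c(s,265,130,100,75+15,4)[:300+60];C=cv2.resize(c(s,255,130,120,90,4),(400,300))
D=cv2.resize(c(s,205,215,120,90,4),(400,300))
cv2.imwrite("pics/m1.png",np.vstack([np.hstack([A,B]),np.hstack([C,D])]))
E
```

```text
(no output)
```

View pics/m1.png

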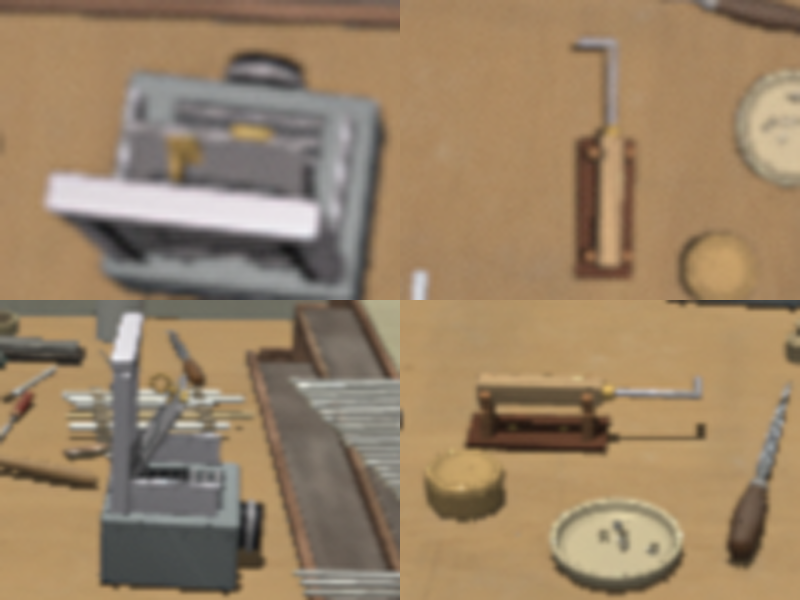

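```bash
cat > h.py <<'E'
import numpy as np,cv2
from bench import r,cams
from scipy.spatial.transform import Rotation as Rn
def cal(n):
    c=cams.get_calibration(n);return c,np.array(c['R']),np.array(c['t'])
def ray(n,uv):
    c,R,t=cal(n);u=np.array(uv,float);d=np.array([(u[0]-c['cx'])/c['fx'],(u[1]-c['cy'])/c['fy']]);m=d.copy()
    for _ in range(20): m=d/(1+c['k1']*(m@m))
    return -R.T@t,R.T@np.array([m[0],m[1],1.])
def onz(n,uv,z):
    o,d=ray(n,uv);return o+d*(z-o[2])/d[2]
def two(a,b):
    (o,d),(p,e)=ray('top',a),ray('side',b)
    s=np.linalg.lstsq(np.c_[d,-e],p-o,rcond=None)[0];A=o+d*s[0];B=p+e*s[1];return (A+B)/2,np.linalg.norm(A-B)
def proj(n,X):
    c,R,t=cal(n);p=R@np.array(X)+t;m=p[:2]/p[2];m=m*(1+c['k1']*(m@m));return np.array([c['fx']*m[0]+c['cx'],c['fy']*m[1]+c['cy']])
def rect(mask,n,z):
    cs,_=cv2.findContours(mask.astype(np.uint8),0,cv2.CHAIN_APPROX_NONE);k=max(cs,key=cv2.contourArea)[:,0]
    P=np.array([onz(n,p,z)[:2] for p in k],np.float32);return cv2.minAreaRect(P*1000),cv2.boundingRect(k)
E
python3 - <<'E'
from h import *
np.set_printoptions(precision=4,suppress=True)
t=cv2.imread("pics/top0.png").astype(int);s=cv2.imread("pics/side0.png").astype(int)
# frame top
m=np.zeros(t.shape[:2],bool);m[175:205,155:220]=True
f=m&(t.min(2)>165);print("frame",f.sum(),rect(f,'top',.27))
# handle: bright tan in top
b=t[:,:,0];g=t[:,:,1];R=t[:,:,2]
hs=cv2.cvtColor(t.astype(np.uint8),cv2.COLOR_BGR2HSV)
print("hsv handle",hs[240,297],hs[250,296],"bench",hs[240,310],hs[250,280],"rod",hs[215,298],hs[206,293])
for y in (206,215,222,235,245,255,260): print(y,[tuple(map(int,t[y,x])) for x in range(287,306,1)][::1] if y in(206,245) else '')
uv=lambda o,k,x,y:(o[0]+(x+.5)/k-.5,o[1]+(y+.5)/k-.5)
for nm,x,y,z in(("box BL",130,72,.088),("BR",380,100,.088),("FR",370,298,.088),("FL",100,280,.088),("frame L",48,192,.27),("frame R",320,220,.27)):
    print(nm,onz('top',uv((150,150),5,x,y),z))
for nm,x,y in(("handle rear",607,268),("handle front",611,133)): print(nm,onz('top',uv((245,195),4,x-400,y),.064))
for nm,x,y in(("corner",612,42),("prong tip",575,43)): print(nm,onz('top',uv((245,195),4,x-400,y),.052))
for nm,x,y in(("corner s",697,395),("tip s",697,378)): print(nm,onz('side',uv((205,215),4*400/480,x-400,y-300),.052))
for nm,x,y in(("base L",467,447),("base R",608,451)): print(nm,onz('side',uv((205,215),400/120,x-400,y-300),.0))
print("eye",two(uv((150,150),5,185,155),uv((255,130),400/120,163,385-300)))
E
```

```text
frame 399 (((621.0162353515625, 138.53419494628906), (169.12738037109375, 22.81429100036621), 85.61261749267578), (159, 185, 55, 13))
hsv handle [ 16  99 200] [ 16 100 201] bench [ 16 104 169] [ 16 108 172] rod [ 11  37 164] [  3  19 123]
206 [(84, 118, 148), (75, 101, 123), (86, 99, 113), (103, 107, 117), (114, 115, 123), (114, 115, 122), (114, 115, 123), (114, 116, 124), (116, 120, 128), (126, 131, 141), (138, 142, 151), (138, 145, 157), (121, 140, 160), (103, 136, 166), (98, 136, 169), (98, 136, 168), (98, 136, 168), (101, 139, 170), (99, 136, 169)]
215 
222 
235 
245 [(96, 134, 166), (80, 112, 140), (58, 80, 104), (50, 64, 97), (52, 67, 103), (51, 67, 102), (46, 62, 88), (64, 84, 104), (97, 130, 159), (120, 162, 199), (125, 167, 205), (118, 158, 194), (107, 144, 178), (87, 116, 149), (64, 85, 119), (59, 80, 117), (79, 109, 144), (93, 131, 166), (99, 139, 173)]
255 
260 
box BL [0.7604 0.2188 0.088 ]
BR [0.7467 0.0358 0.088 ]
FR [0.5979 0.0361 0.088 ]
FL [0.6045 0.2295 0.088 ]
frame L [0.6269 0.2228 0.27  ]
frame R [0.6152 0.0529 0.27  ]
handle rear [ 0.4168 -0.2349  0.064 ]
handle front [ 0.5411 -0.2366  0.064 ]
corner [ 0.6293 -0.2375  0.052 ]
prong tip [ 0.6271 -0.2024  0.052 ]
corner s [ 0.6263 -0.2437  0.052 ]
tip s [ 0.6267 -0.2118  0.052 ]
base L [ 0.4089 -0.2619  0.    ]
base R [ 0.5432 -0.2633  0.    ]
eye (array([0.6668, 0.1519, 0.2055]), np.float64(0.0066131672681467146))
```

The crop confirms it: wooden handle and steel rod lying in two-forked stand, prong pointing left. The measurements agree with the given sizes: frame 169x23 mm, eye at radius 114.5 mm, which puts the flap at about 0.61 rad. There is a tall item near the front edge and a white rod, both possibly in the arm's path, so I'll locate those next.

```bash
python3 - <<'E'
from h import *
np.set_printoptions(precision=3,suppress=True)
t=cv2.imread("pics/top0.png");s=cv2.imread("pics/side0.png")
A=cv2.resize(t[255:345,225:315],(400,400),interpolation=2);B=cv2.resize(s[155:265,145:255],(400,400),interpolation=2)
cv2.imwrite("pics/m2.png",np.hstack([A,B]))
print("stand base top",onz('top',(291,291),0),"side",onz('side',(195,251),0))
print("rod ends two",two((249,264),(230,199)),two((243,330),(165,196)))
hs=cv2.cvtColor(t,cv2.COLOR_BGR2HSV);m=np.zeros(t.shape[:2],bool);m[226:266,293:304]=True
f=m&(hs[:,:,2]>178)&(hs[:,:,1]>60);print("handle",f.sum(),rect(f,'top',.064))
E
```

```text
stand base top [ 0.309 -0.223  0.   ] side [ 0.306 -0.22   0.   ]
rod ends two (array([ 0.404, -0.063,  0.116]), np.float64(0.004236074416148139)) (array([ 0.179, -0.052,  0.118]), np.float64(0.003837045562983893))
handle 109 (((483.575927734375, -238.01754760742188), (121.68264770507812, 11.168745994567871), 0.9198387265205383), (296, 227, 4, 34))
```

View pics/m2.png

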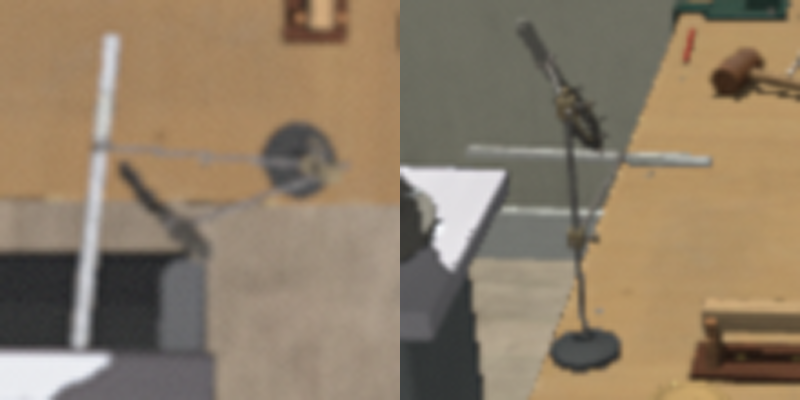

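```bash
python3 - <<'E'
from h import *
np.set_printoptions(precision=3,suppress=True)
print("tip",two((253,292),(178,160.5)),"end",two((271,310),(200,195)),"joint",two((271,303),(191,184)))
print("lowjoint",two((296.5,292),(193,221)))
s=r.read_state();print(Rn.from_quat(s['eef_rot']).as_matrix())
E
```

```text
tip (array([ 0.28 , -0.09 ,  0.266]), np.float64(0.06851651375520783)) end (array([ 0.285, -0.137,  0.164]), np.float64(0.06629220510668704)) joint (array([ 0.284, -0.139,  0.203]), np.float64(0.015125327537167199))
lowjoint (array([ 0.31 , -0.231,  0.117]), np.float64(0.00011743350336098336))
[[ 0.925  0.379 -0.001]
 [ 0.379 -0.925  0.002]
 [-0.    -0.002 -1.   ]]
```

```bash
python3 - <<'E'
from h import *
np.set_printoptions(precision=3,suppress=True)
print(two((271,310),(178,160.5)),two((253,292),(200,195)))
E
```

```text
(array([ 0.259, -0.139,  0.282]), np.float64(0.0051870418136565006)) (array([ 0.307, -0.081,  0.138]), np.float64(0.0010563526012122098))
```

Request:
drive_tool(
  commands=[
    [0, 0, 0.08, 0.5, -1, 0, 5],
    [0, 0, 0.08, 1, -2, 0, 5],
    [0, 0, 0.08, 1, -2, 0, 5],
    [0, 0, 0.08, 1, -2, 0, 5],
    [0, 0, 0.08, 1, -2, 0, 5],
    [0, 0, 0, 1.8, -3, 0, 5],
    [0, 0, 0, 1.8, -3, 0, 5],
    [0, 0, 0, 1.8, -3, 0, 5],
    [0, 0, 0, 1.8, -3, 0, 5],
    [0, 0, 0, 1.8, -3, 0, 5],
    [0, 0, 0, 1.8, -3, 0, 5],
    [0, 0, 0, 1.8, -3, 0, 5],
    [0, 0, 0, 1.8, -3, 0, 5],
    [0, 0, 0, 1, -1.5, 0, 5],
    [0, 0, 0, 0.5, -0.5, 0, 5],
    [0, 0, 0, 0, 0, 0, 5],
  ],
)

```text
clock: 1.7
position: [0.4336, -0.246, 0.2311]
eef_rot: [1.0, -0.005, -0.0, 0.0]
ft_force: [-0.1, -0.3, 1.0]
finger_gap: 0.05
```

Request:
drive_tool(
  commands=[
    [0, 0, 0, 1.5, -0.3, 0, 5],
    [0, 0, 0, 1.5, -0.3, 1, 5],
    [0, 0, 0, 1, -0.25, 2, 5],
    [0, 0, 0, 0.4, 0, 3, 5],
    [0, 0, 0, 0, 0, 3, 5],
    [0, 0, 0, 0, 0, 2, 5],
    [0, 0, 0, 0, 0, 1, 5],
    [0, 0, 0, 0, 0, 0, 5],
  ],
)

```text
clock: 2.5
position: [0.4766, -0.2389, 0.11]
eef_rot: [1.0, -0.006, -0.001, -0.0]
ft_force: [-0.0, -0.5, -0.2]
finger_gap: 0.0499
```

```bash
python3 - <<'E'
from h import *
t=cams.snapshot("top")[:,:,::-1];s=cams.snapshot("side")[:,:,::-1]
A=cv2.resize(t[195:285,245:345],(400,360),interpolation=2);B=cv2.resize(s[175:283,205:325],(400,360),interpolation=2)
cv2.imwrite("pics/m3.png",np.hstack([A,B]));print(r.read_state()['position'])
E
```

```text
[ 0.47819563 -0.23919088  0.11205178]
```

View pics/m3.png

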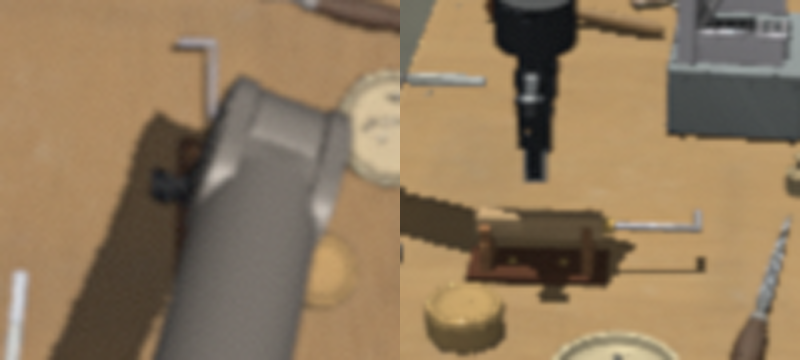

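The fingers hang over the handle's middle, at side-crop (535,180) with the handle spanning 475–603. Next I descend and grip.

Request:
drive_tool(
  commands=[
    [0, 0, 0, 0, -0.1, 2, 5],
    [0, 0, 0, 0, -0.1, 2, 5],
    [0, 0, 0, 0, 0, 2, 5],
    [0, 0, 0, 0, 0, 1.2, 5],
    [0, 0, 0, 0, 0, 0.7, 5],
    [0, 0, 0, 0, 0, 0, 5],
    [0, 0, 0, 0, 0, 0, 1.5],
    [0, 0, 0, 0, 0, 0, 1.5],
    [0, 0, 0, 0, 0, 0, 1.5],
    [0, 0, 0, 0, 0, 0, 1.5],
    [0, 0, 0, 0, 0, 0, 1.5],
  ],
  grip_force=80,
)

```text
clock: 3.7
position: [0.4784, -0.2369, 0.0335]
eef_rot: [1.0, -0.006, 0.001, 0.001]
ft_force: [-0.6, 0.0, 4.8]
finger_gap: 0.0189
```

Request:
drive_tool(
  commands=[
    [0, 0, 0, 0, 0, -0.7, 1.5],
    [0, 0, 0, 0, 0, -1.5, 1.5],
    [0, 0, 0, 0, 0, -2.5, 1.5],
    [0, 0, 0, 0, 0, -3, 1.5],
    [0, 0, 0, 0, 0, -3, 1.5],
    [0, 0, 0, -0.5, 0, -2.5, 1.5],
    [0, 0, 0, -1, 0, -1.5, 1.5],
    [0, 0, 0, -1.2, -1, -0.7, 1.5],
    [0, 0, 0, -1.2, -2, 0, 1.5],
    [0, 0, 0, -1.2, -2.5, 0, 1.5],
    [0, 0, 0, 0, -2.5, 0, 1.5],
    [0, 0, 0, 0, -2.5, 0, 1.5],
    [0, 0, 0, 0, -2.5, 0, 1.5],
    [0, 0, 0, 0, -2.5, 0, 1.5],
    [0, 0, 0.03, 0, -2.5, 0, 1.5],
    [0, 0, 0.035, 0, -2.5, 0, 1.5],
    [0, 0, 0, 0, -2, 0, 1.5],
    [0, 0, 0, 0, -1, 0, 1.5],
    [0, 0, 0, 0, 0, 0, 1.5],
  ],
)

```text
clock: 5.6
position: [0.4315, 0.0001, 0.1863]
eef_rot: [0.999, -0.037, -0.0, 0.0]
ft_force: [0.5, -0.8, -2.0]
finger_gap: 0.019
```

Request:
drive_tool(
  commands=[
    [0, 0, 0, -0.2, -0.7, 0, 1.5],
    [0, 0, 0, -0.2, -1.5, 0, 1.5],
    [0, 0, 0, -0.2, -2, 0, 1.5],
    [0, 0, 0, -0.2, -2.5, 0, 1.5],
    [0, 0, 0, -0.2, -2.5, 0, 1.5],
    [0, 0, 0, 0, -2, 0, 1.5],
    [0, 0, 0, 0, -1.2, 0, 1.5],
    [0, 0, 0, 0, -0.7, 0, 1.5],
    [0, 0, 0, 0, 0, 0, 1.5],
    [0, 0, 0, 0, 0, 0, 1.5],
  ],
)

```text
clock: 6.6
position: [0.4317, 0.1293, 0.1861]
eef_rot: [0.999, -0.039, -0.0, 0.0]
ft_force: [-0.0, -0.2, -1.7]
finger_gap: 0.0192
```

```bash
python3 - <<'E'
from h import *
np.set_printoptions(precision=4,suppress=True)
t=cams.snapshot("top")[:,:,::-1];s=cams.snapshot("side")[:,:,::-1]
cv2.imwrite("pics/t4.png",t);cv2.imwrite("pics/s4.png",s)
A=cv2.resize(t[150:240,150:250],(400,360),interpolation=2);B=cv2.resize(s[125:206,240:330],(400,360),interpolation=2)
cv2.imwrite("pics/m4.png",np.hstack([A,B]));S=r.read_state();print(S['position'],S['ft_force'],S['qpos'])
p=S['position']+np.array([0,0,.0188]);M=Rn.from_quat(S['eef_rot']).as_matrix();P=p+.15*M[:,0]-.016*M[:,1]
print("pred prong",P,proj('top',P),proj('side',P))
E
```

```text
[0.4318 0.1293 0.1862] [ 0.1258  0.2469 -1.5739] [ 0.0803  0.1039 -0.4952  2.0342  0.0587  1.0171 -2.0923]
pred prong [0.5826 0.1335 0.2049] [190.6651 206.6012] [282.137  156.3068]
```

View pics/m4.png

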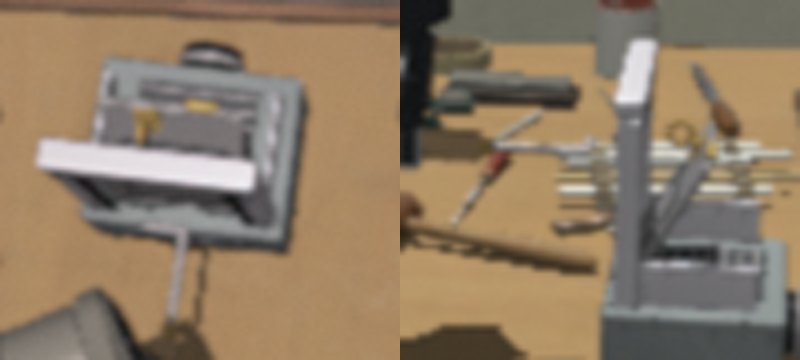

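Rod visible at top-crop (183,234), and the prong in the side crop at (590,150). The eye is at side-crop (681,131), so the side view puts the prong a little lower than predicted. I'll bring the prong in beside the ring, right of it with about 7 mm to spare, and compare the two there.

Request:
drive_tool(
  commands=[
    [0, 0, 0, 0.5, 0, 0, 1.5],
    [0, 0, 0, 1, 0, 0, 1.5],
    [0, 0, 0, 1, 0, 0, 1.5],
    [0, 0, 0, 1, 0, 0, 1.5],
    [0, 0, 0, 1, 0, 0, 1.5],
    [0, 0, 0, 1, 0, 0, 1.5],
    [0, 0, 0, 1, 0, 0, 1.5],
    [0, 0, 0, 1, 0, 0, 1.5],
    [0, 0, 0, 0.5, 0, 0, 1.5],
    [0, 0, 0, 0, 0, 0, 1.5],
    [0, 0, 0, 0, 0, 0, 1.5],
  ],
)

```text
clock: 7.8
position: [0.5112, 0.1244, 0.1861]
eef_rot: [0.999, -0.038, -0.0, 0.0]
ft_force: [-0.6, 0.3, -1.9]
finger_gap: 0.019
```

```bash
python3 - <<'E'
from h import *
np.set_printoptions(precision=4,suppress=True)
t=cams.snapshot("top")[:,:,::-1];s=cams.snapshot("side")[:,:,::-1]
cv2.imwrite("pics/t5.png",t);cv2.imwrite("pics/s5.png",s)
A=cv2.resize(t[165:205,170:210],(400,400),interpolation=2);B=cv2.resize(s[135:175,275:315],(400,400),interpolation=2)
cv2.imwrite("pics/m5.png",np.hstack([A,B]));S=r.read_state();print(S['position'],S['ft_force'])
p=S['position']+np.array([0,0,.0188]);M=Rn.from_quat(S['eef_rot']).as_matrix()
for nm,P in(("corner",p+.15*M[:,0]),("prong",p+.15*M[:,0]-.016*M[:,1]),("tip",p+.15*M[:,0]-.0335*M[:,1]),("eye",np.array([.667,.155,.2055]))):
    a,b=proj('top',P),proj('side',P);print(nm,P,a,b,"crop",(a-[170,165]+.5)*10-.5,(b-[275,135]+.5)*10-.5+[400,0])
E
```

```text
[0.511  0.1245 0.1862] [-0.1049  0.8252 -2.3361]
corner [0.6606 0.1131 0.205 ] [198.2957 183.8772] [303.0637 158.5343] crop [287.4566 193.2724] [685.137  239.8426]
prong [0.6618 0.1291 0.205 ] [193.4868 183.3445] [303.2603 157.0856] crop [239.3677 187.9446] [687.1029 225.3558]
tip [0.6631 0.1465 0.205 ] [188.2191 182.7607] [303.4714 155.5295] crop [186.6907 182.1067] [689.2142 209.7951]
eye [0.667  0.155  0.2055] [185.6955 181.4879] [304.4363 154.6684] crop [161.4555 169.3791] [698.8635 201.1842]
```

View pics/m5.png

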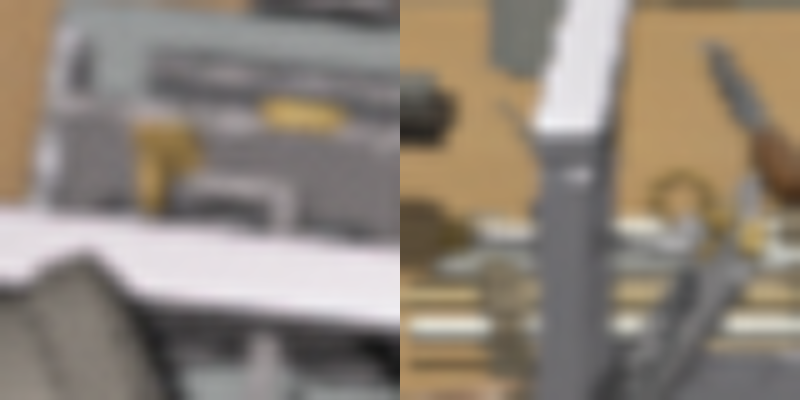

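```bash
python3 - <<'E'
from h import *
np.set_printoptions(precision=2,suppress=True,linewidth=200)
L=lambda n:cv2.imread(f"pics/{n}.png").astype(int)
t4,t5,s4,s5=L("t4"),L("t5"),L("s4"),L("s5")
print("top diff rows178-190 cols184-202");print(np.abs(t5-t4).sum(2)[178:190,184:203])
print("side diff rows150-164 cols296-310");print(np.abs(s5-s4).sum(2)[150:165,296:311])
print("top gold R-B");print((t4[:,:,2]-t4[:,:,0])[175:190,180:194])
print("side s4 R-B rows148-162 cols 298-312");print((s4[:,:,2]-s4[:,:,0])[148:162,297:313]);print(s4.sum(2)[148:162,297:313]//3)
E
```

```text
top diff rows178-190 cols184-202
[[  2   1   3   4   3   2   9   2   3   5   2   3   0   1   2   1   1   3   1]
 [  1   2   4   2   4   6   2   2   2   5   7   1   3   1   0   2   3   2   2]
 [  3   2   3   4   2   2   4   6   4   2   6   1   4   2   1   3   4   1   6]
 [  4   3   5   1   7  10  11   2   4   7   8   5   4   2   2  10   2   3   0]
 [  2  11   3   7  23  45  54  57  53  47  46  42  38  24  15   8   1   0   3]
 [  2   6   2   2  16  56  85  95  95 114 117 106  89  76  59  20   4   2   1]
 [  7   4   4   0   2   3  10   9  20  31  54  65  59  87  94  33  16  17   2]
 [  2   2   5   1   3  20  40  59  68  66  51  37   9  70  98  45  21  14   2]
 [  4   3   1   4   9   1  11  23  26  36  39  32   8  97 144  73  13  11   2]
 [  4   4   4   7   3   2   2   2   4   4   2   5  32 110 139  75   5  10   7]
 [  2   2   3   1   3   2   1   7   3   2   3   3  10  37  35  11  13   6   1]
 [  2   1   3   3   0   2   2   2   4   1   2   1   2   3   2   7  13   5   4]]
side diff rows150-164 cols296-310
[[  1   0   0   0   2   1   0   1   1   0   3   3   2   1   3]
 [  2   2   0   3   3
[... 2541 characters left out ...]
 143 143 139 124  92  76  83]
 [137 143 141 135 126 115 115 124 134 138 140 138 132 113  77  75]
 [138 142 134 115 106 113 120 113 113 129 138 138 136 123  82  64]
 [137 141 131 115 117 133 136 122 105 118 133 135 137 132 104  73]
 [137 140 127 108 116 135 138 121 102 111 127 130 137 138 122 102]
 [158 164 154 135 122 125 127 110 104 115 121 124 141 148 136 129]
 [190 201 197 181 147 122 119 110 104 100 106 116 142 153 160 159]
 [177 186 185 179 169 158 151 141 117  90 100 119 138 146 148 143]
 [199 208 206 206 207 207 200 171 125 100 104 114 128 143 159 171]
 [168 172 171 171 173 180 181 151 115 106 112 111 107 117 150 183]
 [140 143 142 142 142 139 130 117 112 115 119 126 126 121 142 154]]
```

The prong prediction matches both views within about 1 mm. In the top view the ring's front is hidden by the frame, so the side view governs x: the ring sits about 3 mm nearer the front than the prong line. I'll correct for that and insert in small checked steps.

Request:
drive_tool(
  commands=[
    [0, 0, 0, -0.15, 0, -0.05, 1.5],
    [0, 0, 0, -0.15, 0, -0.05, 1.5],
    [0, 0, 0, 0, -0.1, 0, 1.5],
    [0, 0, 0, 0, -0.1, 0, 1.5],
    [0, 0, 0, 0, -0.1, 0, 1.5],
    [0, 0, 0, 0, -0.1, 0, 1.5],
    [0, 0, 0, 0, -0.1, 0, 1.5],
    [0, 0, 0, 0, -0.1, 0, 1.5],
    [0, 0, 0, 0, -0.1, 0, 1.5],
    [0, 0, 0, 0, -0.1, 0, 1.5],
    [0, 0, 0, 0, 0, 0, 1.5],
  ],
)

```text
clock: 9.0
position: [0.5092, 0.1328, 0.1873]
eef_rot: [0.999, -0.038, 0.0, -0.0]
ft_force: [-0.1, -0.6, -1.5]
finger_gap: 0.0188
```

Request:
drive_tool(
  commands=[
    [0, 0, 0, 0, -0.1, 0, 1.5],
    [0, 0, 0, 0, -0.1, 0, 1.5],
    [0, 0, 0, 0, 0, 0, 1.5],
  ],
)

```text
clock: 9.3
position: [0.5093, 0.1348, 0.1873]
eef_rot: [0.999, -0.038, 0.0, -0.0]
ft_force: [0.3, 0.5, -1.3]
finger_gap: 0.0188
```

Request:
drive_tool(
  commands=[
    [0, 0, 0, 0, -0.1, 0, 1.5],
    [0, 0, 0, 0, -0.1, 0, 1.5],
    [0, 0, 0, 0, 0, 0, 1.5],
  ],
)

```text
clock: 9.6
position: [0.5094, 0.1368, 0.1873]
eef_rot: [0.999, -0.038, 0.0, -0.0]
ft_force: [0.6, -1.0, -1.0]
finger_gap: 0.0187
```

Request:
drive_tool(
  commands=[
    [0, 0, 0, 0, -0.15, 0, 1.5],
    [0, 0, 0, 0, -0.15, 0, 1.5],
    [0, 0, 0, 0, -0.15, 0, 1.5],
    [0, 0, 0, 0, 0, 0, 1.5],
  ],
)

```text
clock: 10.0
position: [0.5098, 0.1414, 0.1873]
eef_rot: [0.999, -0.038, 0.0, -0.0]
ft_force: [-0.9, -0.6, -1.4]
finger_gap: 0.0189
```

Request:
drive_tool(
  commands=[
    [0, 0, 0, 0, -0.15, 0, 1.5],
    [0, 0, 0, 0, -0.15, 0, 1.5],
    [0, 0, 0, 0, -0.15, 0, 1.5],
    [0, 0, 0, 0, -0.15, 0, 1.5],
    [0, 0, 0, 0, 0, 0, 1.5],
  ],
)

```text
clock: 10.5
position: [0.5102, 0.1474, 0.1873]
eef_rot: [0.999, -0.038, 0.0, -0.0]
ft_force: [0.5, -0.0, -2.3]
finger_gap: 0.0188
```

```bash
python3 - <<'E'
from h import *
np.set_printoptions(precision=4,suppress=True)
t=cams.snapshot("top")[:,:,::-1];s=cams.snapshot("side")[:,:,::-1]
A=cv2.resize(t[165:205,170:210],(400,400),interpolation=2);B=cv2.resize(s[135:175,275:315],(400,400),interpolation=2)
cv2.imwrite("pics/m6.png",np.hstack([A,B]));S=r.read_state();print(S['position'],S['ft_force'])
E
```

```text
[0.5102 0.1471 0.1873] [ 0.9948  1.1075 -0.9471]
```

View pics/m6.png

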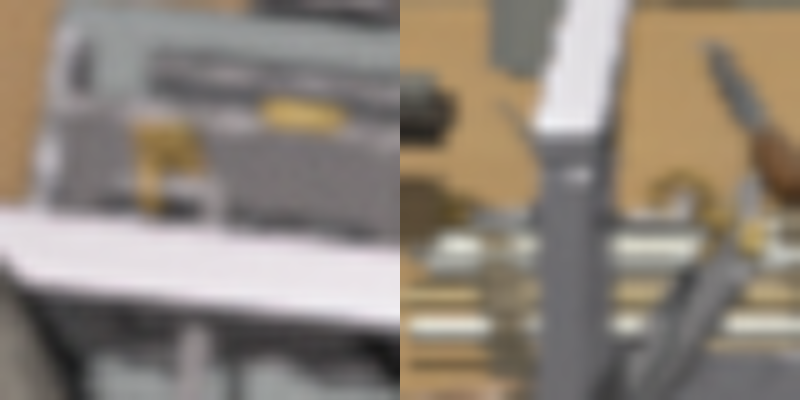

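The picture shows the prong inside the ring: side-crop (685,205), and in the top view it passes left of the ring column at 152. Forces are near zero. Next I pull along the arc up to just before the catch.

Request:
drive_tool(
  commands=[
    [0, 0, 0, -0.2, 0, -0.05, 1.5],
    [0, 0, 0, -0.3, 0, -0.05, 1.5],
    [0, 0, 0, -0.3, 0, -0.09, 1.5],
    [0, 0, 0, -0.3, 0, -0.09, 1.5],
    [0, 0, 0, -0.3, 0, -0.08, 1.5],
    [0, 0, 0, -0.3, 0, -0.07, 1.5],
    [0, 0, 0, -0.3, 0, -0.07, 1.5],
    [0, 0, 0, 0, 0, 0, 1.5],
  ],
)

```text
clock: 11.4
position: [0.4898, 0.1485, 0.1924]
eef_rot: [0.999, -0.038, -0.0, 0.0]
ft_force: [0.8, -0.8, -1.0]
finger_gap: 0.019
```

Request:
drive_tool(
  commands=[
    [0, 0, 0, -0.3, 0, -0.05, 1.5],
    [0, 0, 0, -0.3, 0, -0.05, 1.5],
    [0, 0, 0, -0.3, 0, -0.04, 1.5],
    [0, 0, 0, -0.3, 0, -0.04, 1.5],
    [0, 0, 0, -0.3, 0, -0.03, 1.5],
    [0, 0, 0, -0.3, 0, -0.02, 1.5],
    [0, 0, 0, -0.3, 0, -0.02, 1.5],
    [0, 0, 0, -0.3, 0, -0.01, 1.5],
    [0, 0, 0, 0, 0, 0, 1.5],
  ],
)

```text
clock: 12.3
position: [0.4655, 0.1504, 0.1948]
eef_rot: [0.999, -0.038, -0.0, 0.0]
ft_force: [-0.0, 0.3, -1.0]
finger_gap: 0.0189
```

```bash
python3 - <<'E'
from h import *
t=cams.snapshot("top")[:,:,::-1];s=cams.snapshot("side")[:,:,::-1]
A=cv2.resize(t[165:205,170:210],(400,400),interpolation=2);B=cv2.resize(s[135:175,275:315],(400,400),interpolation=2)
cv2.imwrite("pics/m7.png",np.hstack([A,B]))
S=[]
for i in range(5):
    S.append(r.read_state()['ft_force']);cams.snapshot("top")
print(np.mean(S,0))
E
```

```text
[ 0.46638297  0.49864639 -1.26622618]
```

View pics/m7.png

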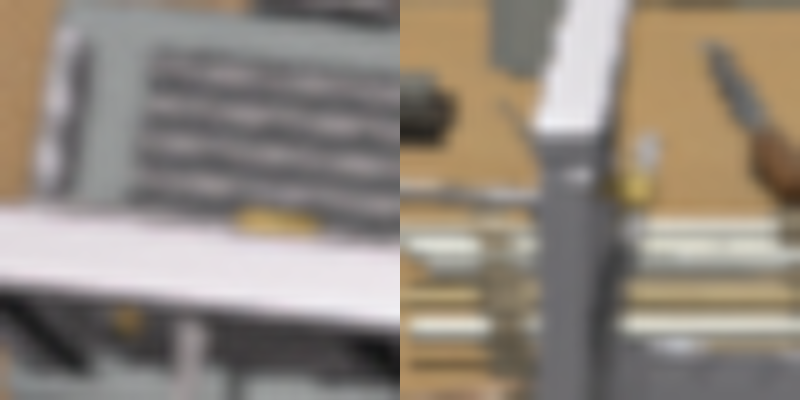

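The flap followed: the eye is now in front of the frame in the top view, and the flap is nearly upright in the side view. I'll go slowly into the catch, with about 9 mm of travel left before it.

Request:
drive_tool(
  commands=[
    [0, 0, 0, -0.15, 0, 0, 1.5],
    [0, 0, 0, -0.15, 0, 0, 1.5],
    [0, 0, 0, -0.15, 0, 0, 1.5],
    [0, 0, 0, -0.15, 0, 0.01, 1.5],
    [0, 0, 0, -0.15, 0, 0.01, 1.5],
    [0, 0, 0, 0, 0, 0, 1.5],
  ],
)

```text
clock: 13.25
position: [0.4586, 0.1509, 0.1946]
eef_rot: [0.999, -0.038, -0.0, 0.0]
ft_force: [2.0, -0.9, -1.3]
finger_gap: 0.0189
```

Request:
drive_tool(
  commands=[
    [0, 0, 0, -0.1, 0, 0.01, 1.5],
    [0, 0, 0, -0.1, 0, 0.01, 1.5],
    [0, 0, 0, 0, 0, 0, 1.5],
  ],
)

```text
clock: 13.55
position: [0.4567, 0.1511, 0.1945]
eef_rot: [0.999, -0.038, -0.0, 0.0]
ft_force: [1.2, -0.5, -1.0]
finger_gap: 0.0189
```

Request:
drive_tool(
  commands=[
    [0, 0, 0, -0.1, 0, 0.01, 1.5],
    [0, 0, 0, -0.1, 0, 0.01, 1.5],
    [0, 0, 0, 0, 0, 0, 1.5],
  ],
)

```text
clock: 13.85
position: [0.4552, 0.1512, 0.1944]
eef_rot: [0.999, -0.038, 0.0, -0.0]
ft_force: [4.1, -0.1, -0.8]
finger_gap: 0.0191
```

Request:
drive_tool(
  commands=[
    [0, 0, 0, -0.1, 0, 0.01, 1.5],
    [0, 0, 0, 0, 0, 0, 1.5],
  ],
)

```text
clock: 14.05
position: [0.455, 0.1513, 0.1945]
eef_rot: [0.999, -0.038, 0.001, -0.0]
ft_force: [6.0, -0.1, -2.5]
finger_gap: 0.019
```

Request:
drive_tool(
  commands=[
    [0, 0, 0, -0.1, 0, 0.01, 1.5],
    [0, 0, 0, 0, 0, 0, 1.5],
  ],
)

```text
clock: 14.25
position: [0.4548, 0.1514, 0.1946]
eef_rot: [0.999, -0.038, 0.002, -0.0]
ft_force: [6.6, -0.4, -3.3]
finger_gap: 0.0188
```

Request:
drive_tool(
  commands=[
    [0, 0, 0, -0.1, 0, 0.01, 1.5],
    [0, 0, 0, 0, 0, 0, 1.5],
  ],
)

```text
clock: 14.45
position: [0.4547, 0.1514, 0.1947]
eef_rot: [0.999, -0.039, 0.003, -0.001]
ft_force: [9.9, -0.0, -4.6]
finger_gap: 0.0189
```

Request:
drive_tool(
  commands=[
    [0, 0, 0, -0.05, 0, 0.04, 1.5],
    [0, 0, 0, -0.05, 0, 0.04, 1.5],
    [0, 0, 0, 0, 0, 0, 1.5],
  ],
)

```text
clock: 14.75
position: [0.4547, 0.1515, 0.1942]
eef_rot: [0.999, -0.039, 0.004, -0.001]
ft_force: [11.2, 0.2, -4.1]
finger_gap: 0.0188
```

Request:
drive_tool(
  commands=[
    [0, 0, 0, -0.05, 0, 0.02, 1.5],
    [0, 0, 0, -0.05, 0, 0.02, 1.5],
    [0, 0, 0, 0, 0, 0, 1.5],
  ],
)

```text
clock: 15.05
position: [0.4546, 0.1516, 0.1941]
eef_rot: [0.999, -0.039, 0.005, -0.001]
ft_force: [12.2, -0.6, -4.0]
finger_gap: 0.0191
```

Request:
drive_tool(
  commands=[
    [0, 0, 0, -0.05, 0, 0.02, 1.5],
    [0, 0, 0, 0, 0, 0, 1.5],
  ],
)

```text
clock: 15.25
position: [0.4545, 0.1516, 0.194]
eef_rot: [0.999, -0.039, 0.005, -0.001]
ft_force: [12.8, 0.5, -5.9]
finger_gap: 0.0189
```

Request:
drive_tool(
  commands=[
    [0, 0, 0, -0.05, 0, 0.02, 1.5],
    [0, 0, 0, 0, 0, 0, 1.5],
  ],
)

```text
clock: 15.45
position: [0.4545, 0.1517, 0.194]
eef_rot: [0.999, -0.039, 0.006, -0.001]
ft_force: [14.9, -0.3, -6.2]
finger_gap: 0.019
```

Request:
drive_tool(
  commands=[
    [0, 0, 0, -0.05, 0, 0.02, 1.5],
    [0, 0, 0, 0, 0, 0, 1.5],
  ],
)

```text
clock: 15.65
position: [0.4545, 0.1518, 0.1939]
eef_rot: [0.999, -0.039, 0.006, -0.002]
ft_force: [15.4, 0.2, -5.4]
finger_gap: 0.0188
```

```bash
python3 - <<'E'
from h import *
S=[]
for i in range(6):
    S.append(r.read_state());cams.snapshot("top")
print(np.mean([a['ft_force'] for a in S],0),np.mean([a['position'] for a in S],0),S[-1]['clock'],S[-1]['moment'])
E
```

```text
[15.25027838 -0.42538904 -5.40748782] [0.45447494 0.15175232 0.19394241] 15.9 [-0.11393042 -2.64322217 -0.15215566]
```

Request:
drive_tool(
  commands=[
    [0, -0.006, 0, 0, 0, 0.03, 1.5],
    [0, -0.006, 0, 0, 0, 0.03, 1.5],
    [0, 0, 0, 0, 0, 0, 1.5],
  ],
)

```text
clock: 16.25
position: [0.4544, 0.1519, 0.1939]
eef_rot: [0.999, -0.039, 0.0, -0.002]
ft_force: [11.6, -0.7, -0.3]
finger_gap: 0.0189
```

Request:
drive_tool(
  commands=[
    [0, 0, 0, -0.05, 0, 0.02, 1.5],
    [0, 0, 0, 0, 0, 0, 1.5],
  ],
)

```text
clock: 16.45
position: [0.4544, 0.1519, 0.1939]
eef_rot: [0.999, -0.039, 0.001, -0.002]
ft_force: [12.5, -0.5, -1.2]
finger_gap: 0.019
```

Request:
drive_tool(
  commands=[
    [0, -0.002, 0, -0.05, 0, 0.01, 1.5],
    [0, -0.001, 0, -0.03, 0, 0.01, 1.5],
    [0, 0, 0, 0, 0, 0, 1.5],
  ],
)

```text
clock: 16.75
position: [0.4543, 0.152, 0.194]
eef_rot: [0.999, -0.039, 0.0, -0.002]
ft_force: [14.5, -1.1, -0.9]
finger_gap: 0.0189
```

Request:
drive_tool(
  commands=[
    [0, -0.002, 0, -0.05, 0, 0.01, 1.5],
    [0, -0.001, 0, -0.03, 0, 0.01, 1.5],
    [0, 0, 0, 0, 0, 0, 1.5],
  ],
)

```text
clock: 17.05
position: [0.4542, 0.1521, 0.1941]
eef_rot: [0.999, -0.039, -0.0, -0.002]
ft_force: [15.3, -1.7, -1.0]
finger_gap: 0.0189
```

Request:
drive_tool(
  commands=[
    [0, -0.002, 0, -0.05, 0, 0.01, 1.5],
    [0, -0.001, 0, 0, 0, 0.01, 1.5],
    [0, 0, 0, 0, 0, 0, 1.5],
  ],
)

```text
clock: 17.35
position: [0.4541, 0.1522, 0.1941]
eef_rot: [0.999, -0.039, -0.001, -0.003]
ft_force: [15.8, -1.4, 0.2]
finger_gap: 0.019
```

Request:
drive_tool(
  commands=[
    [0, -0.002, 0, -0.05, 0, 0.01, 1.5],
    [0, -0.001, 0, 0, 0, 0.01, 1.5],
    [0, 0, 0, 0, 0, 0, 1.5],
  ],
)

```text
clock: 17.65
position: [0.4537, 0.1523, 0.1941]
eef_rot: [0.999, -0.039, -0.003, -0.003]
ft_force: [15.6, -1.8, 1.5]
finger_gap: 0.019
```

```bash
python3 - <<'E'
from h import *
S=[]
t=cams.snapshot("top")[:,:,::-1];s=cams.snapshot("side")[:,:,::-1]
A=cv2.resize(t[165:215,170:220],(400,400),interpolation=2);B=cv2.resize(s[130:180,265:315],(400,400),interpolation=2)
cv2.imwrite("pics/m8.png",np.hstack([A,B]))
for i in range(4):
    S.append(r.read_state());cams.snapshot("top")
print(np.mean([a['ft_force'] for a in S],0),np.mean([a['position'] for a in S],0),S[-1]['clock'],S[-1]['moment'])
E
```

```text
[14.66092763 -1.18810548  0.69105511] [0.45367333 0.1522606  0.19411912] 17.9 [-0.22555999 -3.33806739 -0.3373033 ]
```

View pics/m8.png

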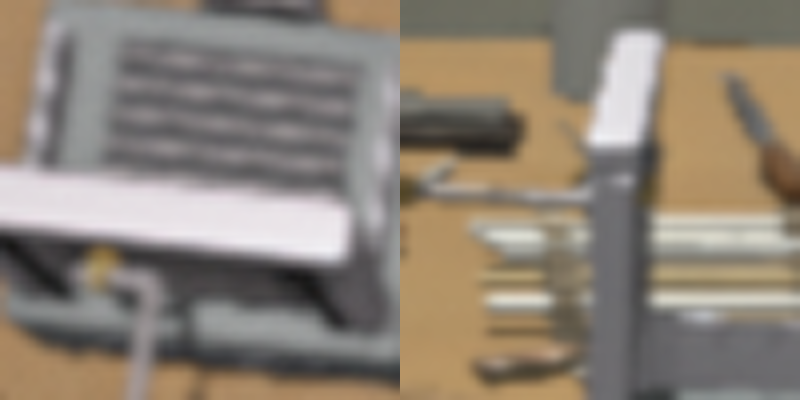

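The peak is being passed: the position is advancing and the force falling from 15.6 to 14.7 N. The prong is still in the ring at top-crop (100,270). I'll keep going.

Request:
drive_tool(
  commands=[
    [0, 0, 0, -0.05, 0, 0.01, 1.5],
    [0, 0, 0, -0.05, 0, 0.01, 1.5],
    [0, 0, 0, 0, 0, 0, 1.5],
  ],
)

```text
clock: 18.25
position: [0.4508, 0.1523, 0.1935]
eef_rot: [0.999, -0.039, -0.005, -0.002]
ft_force: [8.8, -1.2, 1.7]
finger_gap: 0.0187
```

Request:
drive_tool(
  commands=[
    [0, 0, 0, -0.05, 0, 0.01, 1.5],
    [0, 0, 0, -0.05, 0, 0.01, 1.5],
    [0, 0, 0, 0, 0, 0, 1.5],
  ],
)

```text
clock: 18.55
position: [0.445, 0.1526, 0.1913]
eef_rot: [0.999, -0.038, -0.01, -0.001]
ft_force: [6.0, 0.1, 1.7]
finger_gap: 0.0186
```

Request:
drive_tool(
  commands=[
    [0, 0, 0, -0.05, 0, 0.01, 1.5],
    [0, 0, 0, -0.05, 0, 0.01, 1.5],
    [0, 0, 0, 0, 0, 0, 1.5],
  ],
)

```text
clock: 18.85
position: [0.4449, 0.1527, 0.1911]
eef_rot: [0.999, -0.038, -0.009, -0.001]
ft_force: [7.3, -0.5, 2.6]
finger_gap: 0.0189
```

Request:
drive_tool(
  commands=[
    [0, 0.005, 0, 0, 0, 0, 1.5],
    [0, 0.005, 0, 0, 0, 0, 1.5],
    [0, 0, 0, 0, 0, 0, 1.5],
  ],
)

```text
clock: 19.15
position: [0.4442, 0.1526, 0.1908]
eef_rot: [0.999, -0.038, -0.005, -0.001]
ft_force: [6.3, -0.2, 1.8]
finger_gap: 0.0188
```

Request:
drive_tool(
  commands=[
    [0, 0, 0, -0.05, 0, 0, 1.5],
    [0, 0, 0, -0.05, 0, 0, 1.5],
    [0, 0, 0, 0, 0, 0, 1.5],
  ],
)

```text
clock: 19.45
position: [0.444, 0.1526, 0.1911]
eef_rot: [0.999, -0.038, -0.004, -0.001]
ft_force: [8.1, -0.6, 1.0]
finger_gap: 0.0189
```

Request:
drive_tool(
  commands=[
    [0, 0, 0, -0.1, 0, 0, 1.5],
    [0, 0, 0, -0.1, 0, 0, 1.5],
    [0, 0, 0, 0, 0, 0, 1.5],
  ],
)

```text
clock: 19.75
position: [0.4436, 0.1528, 0.1914]
eef_rot: [0.999, -0.038, -0.002, -0.002]
ft_force: [11.7, -0.2, -0.6]
finger_gap: 0.0192
```

```bash
cat >avg.py <<'E'
from h import *
S=[]
for i in range(4):
    S.append(r.read_state());cams.snapshot("top")
print(np.mean([a['ft_force'] for a in S],0),np.mean([a['position'] for a in S],0),S[-1]['clock'])
E
python3 avg.py
```

```text
[11.7421521  -0.52175439 -0.08405126] [0.44359696 0.15278083 0.19143492] 19.9
```

Request:
drive_tool(
  commands=[
    [0, -0.002, 0, -0.1, 0, 0, 1.5],
    [0, -0.001, 0, -0.08, 0, 0, 1.5],
    [0, 0, 0, 0, 0, 0, 1.5],
  ],
)

```text
clock: 20.25
position: [0.4434, 0.1529, 0.1919]
eef_rot: [0.999, -0.039, -0.002, -0.002]
ft_force: [15.2, -0.9, -0.9]
finger_gap: 0.0189
```

```bash
python3 avg.py
```

```text
[15.27136834 -0.16717136 -0.89257765] [0.44335924 0.15293003 0.19184468] 20.4
```

Holding at about 15.2 N. I'll stay there for 2.6 s or more.

Request:
drive_tool(
  commands=[
    [0, 0, 0, 0, 0, 0, 1.5],
    [0, 0, 0, 0, 0, 0, 1.5],
    [0, 0, 0, 0, 0, 0, 1.5],
    [0, 0, 0, 0, 0, 0, 1.5],
    [0, 0, 0, 0, 0, 0, 1.5],
    [0, 0, 0, 0, 0, 0, 1.5],
    [0, 0, 0, 0, 0, 0, 1.5],
    [0, 0, 0, 0, 0, 0, 1.5],
    [0, 0, 0, 0, 0, 0, 1.5],
    [0, 0, 0, 0, 0, 0, 1.5],
    [0, 0, 0, 0, 0, 0, 1.5],
    [0, 0, 0, 0, 0, 0, 1.5],
    [0, 0, 0, 0, 0, 0, 1.5],
  ],
)

```text
clock: 21.75
position: [0.4434, 0.1529, 0.1918]
eef_rot: [0.999, -0.039, -0.002, -0.002]
ft_force: [15.3, -0.4, -0.7]
finger_gap: 0.019
```

Request:
drive_tool(
  commands=[
    [0, 0, 0, 0, 0, 0, 1.5],
    [0, 0, 0, 0, 0, 0, 1.5],
    [0, 0, 0, 0, 0, 0, 1.5],
    [0, 0, 0, 0, 0, 0, 1.5],
    [0, 0, 0, 0, 0, 0, 1.5],
    [0, 0, 0, 0, 0, 0, 1.5],
    [0, 0, 0, 0, 0, 0, 1.5],
    [0, 0, 0, 0, 0, 0, 1.5],
    [0, 0, 0, 0, 0, 0, 1.5],
    [0, 0, 0, 0, 0, 0, 1.5],
    [0, 0, 0, 0, 0, 0, 1.5],
    [0, 0, 0, 0, 0, 0, 1.5],
    [0, 0, 0, 0, 0, 0, 1.5],
  ],
)

```text
clock: 23.05
position: [0.4434, 0.1529, 0.1918]
eef_rot: [0.999, -0.039, -0.002, -0.002]
ft_force: [15.6, -0.6, -1.3]
finger_gap: 0.0189
```

```bash
python3 - <<'E'
exec(open('avg.py').read())
t=cams.snapshot("top")[:,:,::-1];s=cams.snapshot("side")[:,:,::-1]
A=cv2.resize(t[165:215,170:220],(400,400),interpolation=2);B=cv2.resize(s[130:180,265:315],(400,400),interpolation=2)
cv2.imwrite("pics/m9.png",np.hstack([A,B]))
E
```

```text
[15.04539307 -0.44658913 -1.29694427] [0.44336657 0.15293839 0.19184378] 23.2
```

View pics/m9.png

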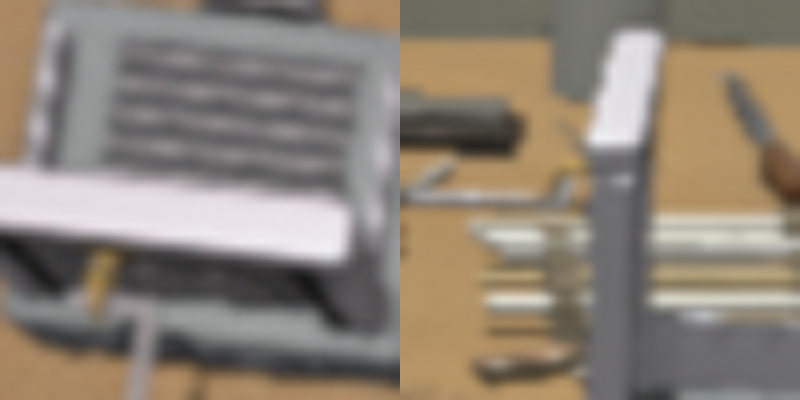

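Flap is home: the eye sits clear in front of the frame at top-crop (100,280). The prong's box x is -28 mm, so the eye is at about -24, as specified when shut. Hold was about 2.8 s at 15 N. Now I'll relieve the pull.

Request:
drive_tool(
  commands=[
    [0, 0, 0, 0.1, 0, 0, 1.5],
    [0, 0, 0, 0.1, 0, 0, 1.5],
    [0, 0, 0, 0.1, 0, 0, 1.5],
    [0, 0, 0, 0.1, 0, 0, 1.5],
    [0, 0, 0, 0, 0, 0, 1.5],
  ],
)

```text
clock: 23.85
position: [0.4437, 0.1527, 0.1912]
eef_rot: [0.999, -0.038, -0.006, -0.001]
ft_force: [5.9, -1.0, 3.8]
finger_gap: 0.019
```

Request:
drive_tool(
  commands=[
    [0, 0, 0, 0.1, 0, 0, 1.5],
    [0, 0, 0, 0.1, 0, 0, 1.5],
    [0, 0, 0, 0, 0, 0, 1.5],
  ],
)

```text
clock: 24.15
position: [0.4442, 0.1526, 0.1906]
eef_rot: [0.999, -0.038, -0.008, -0.001]
ft_force: [4.4, -0.4, 5.3]
finger_gap: 0.0189
```

Request:
drive_tool(
  commands=[
    [0, 0.006, 0, 0, 0, -0.05, 1.5],
    [0, 0.006, 0, 0.05, 0, -0.03, 1.5],
    [0, 0.003, 0, 0.05, 0, 0, 1.5],
    [0, 0, 0, 0, 0, 0, 1.5],
  ],
)

```text
clock: 24.55
position: [0.4443, 0.1522, 0.1904]
eef_rot: [0.999, -0.038, -0.001, -0.0]
ft_force: [6.1, 0.1, 0.7]
finger_gap: 0.0189
```

```bash
python3 avg.py
```

```text
[5.84200951 0.29633745 0.81103531] [0.44431831 0.15223499 0.19038477] 24.7
```

Request:
drive_tool(
  commands=[
    [0, 0, 0, 0.1, 0, -0.03, 1.5],
    [0, 0, 0, 0.1, 0, -0.03, 1.5],
    [0, 0, 0, 0, 0, 0, 1.5],
  ],
)

```text
clock: 25.05
position: [0.4449, 0.1518, 0.1906]
eef_rot: [0.999, -0.038, -0.003, 0.0]
ft_force: [0.7, 0.4, 0.9]
finger_gap: 0.0186
```

Request:
drive_tool(
  commands=[
    [0, 0, 0, 0.1, 0, -0.03, 1.5],
    [0, 0, 0, 0.1, 0, 0, 1.5],
    [0, 0, 0, 0, 0, 0, 1.5],
  ],
)

```text
clock: 25.35
position: [0.4473, 0.1512, 0.1909]
eef_rot: [0.999, -0.038, -0.003, 0.001]
ft_force: [1.3, -0.0, -1.7]
finger_gap: 0.0187
```

Request:
drive_tool(
  commands=[
    [0, 0.003, 0, 0.05, 0, -0.1, 1.5],
    [0, 0.003, 0, 0.05, 0, -0.05, 1.5],
    [0, 0, 0, 0, 0.1, 0, 1.5],
    [0, 0, 0, 0, 0.1, 0, 1.5],
    [0, 0, 0, 0, 0.1, 0, 1.5],
    [0, 0, 0, 0, 0.1, 0, 1.5],
    [0, 0, 0, 0, 0, 0, 1.5],
  ],
)

```text
clock: 26.05
position: [0.4492, 0.1474, 0.1932]
eef_rot: [0.999, -0.038, 0.002, 0.0]
ft_force: [-0.0, 0.7, -1.4]
finger_gap: 0.0186
```

Request:
drive_tool(
  commands=[
    [0, 0, 0, 0, 0.15, 0, 1.5],
    [0, 0, 0, 0, 0.15, 0, 1.5],
    [0, 0, 0, 0, 0.15, 0, 1.5],
    [0, 0, 0, 0, 0.15, 0, 1.5],
    [0, 0, 0, 0, 0, 0, 1.5],
  ],
)

```text
clock: 26.55
position: [0.4487, 0.1414, 0.1932]
eef_rot: [0.999, -0.038, 0.002, 0.0]
ft_force: [-0.0, 0.1, -2.3]
finger_gap: 0.019
```

Request:
drive_tool(
  commands=[
    [0, 0, 0, 0, 0.15, 0, 1.5],
    [0, 0, 0, 0, 0.2, 0, 1.5],
    [0, 0, 0, 0, 0.2, 0, 1.5],
    [0, 0, 0, 0, 0.2, 0, 1.5],
    [0, 0, 0, 0, 0.2, 0, 1.5],
    [0, 0, 0, 0, 0.2, 0, 1.5],
    [0, 0, 0, 0, 0.2, 0, 1.5],
    [0, 0, 0, 0, 0.2, 0, 1.5],
    [0, 0, 0, 0, 0.2, 0, 1.5],
    [0, 0, 0, 0, 0.2, 0, 1.5],
    [0, 0, 0, 0, 0, 0, 1.5],
  ],
)

```text
clock: 27.65
position: [0.4473, 0.1219, 0.1932]
eef_rot: [0.999, -0.038, 0.002, 0.0]
ft_force: [-0.6, -1.1, -0.8]
finger_gap: 0.0188
```

Request:
drive_tool(
  commands=[
    [0, -0.004, 0, -0.5, 0.5, 0, 1.5],
    [0, 0, 0, -0.5, 1, 0, 1.5],
    [0, 0, 0, 0, 2, 0, 1.5],
    [0, 0, 0, 0, 2.5, 0, 1.5],
    [0, 0, 0, 0, 2.5, 0, 1.5],
    [0, 0, 0, 0, 2.5, 0, 1.5],
    [0, 0, 0, 0, 2.5, 0, 1.5],
    [0, 0, -0.02, 0, 2.5, 0, 1.5],
    [0, 0, -0.022, 0, 2.5, 0, 1.5],
    [0, 0, -0.022, 0.5, 2.5, 0, 1.5],
    [0, 0, 0, 0.5, 2.5, 0, 1.5],
    [0, 0, 0, 0.5, 2.5, 0, 1.5],
    [0, 0, 0, 0.5, 2.5, 0, 1.5],
    [0, 0, 0, 0.5, 2.5, 0, 1.5],
    [0, 0, 0, 0.5, 2, 0, 1.5],
    [0, 0, 0, 0.5, 1, 0, 1.5],
    [0, 0, 0, 0, 0, 0, 1.5],
    [0, 0, 0, 0, 0, 0, 1.5],
  ],
)

```text
clock: 29.45
position: [0.4559, -0.216, 0.1931]
eef_rot: [1.0, -0.006, -0.0, -0.0]
ft_force: [0.7, 1.0, -0.8]
finger_gap: 0.0184
```

Request:
drive_tool(
  commands=[
    [0, 0, 0, 0.6, 0.6, 0, 1.5],
    [0, 0, 0, 0.9, 0.9, 0, 1.5],
    [0, 0, 0, 0.77, 0.56, 1, 1.5],
    [0, 0, 0, 0, 0, 2.5, 1.5],
    [0, 0, 0, 0, 0, 2.5, 1.5],
    [0, 0, 0, 0, 0, 2, 1.5],
    [0, 0, 0, 0, 0, 1.2, 1.5],
    [0, 0, 0, 0, 0, 0, 1.5],
    [0, 0, 0, 0, 0, 0, 1.5],
  ],
)

```text
clock: 30.35
position: [0.4793, -0.2381, 0.1015]
eef_rot: [1.0, -0.006, 0.0, 0.0]
ft_force: [0.9, 0.5, -1.4]
finger_gap: 0.0189
```

```bash
python3 - <<'E'
from h import *
np.set_printoptions(precision=4,suppress=True)
t=cams.snapshot("top")[:,:,::-1];s=cams.snapshot("side")[:,:,::-1]
A=cv2.resize(t[195:265,265:335],(400,400),interpolation=2);B=cv2.resize(s[210:280,215:315],(400,280),interpolation=2)
B=np.vstack([B,np.zeros((120,400,3),np.uint8)])
cv2.imwrite("pics/m10.png",np.hstack([A,B]))
S=r.read_state();p=S['position']+[0,0,.0188];M=Rn.from_quat(S['eef_rot']).as_matrix();print(p,M[:,0])
for P in(p+.15*M[:,0],p+.15*M[:,0]-.0335*M[:,1]):
    a,b=proj('top',P),proj('side',P);print("crop",(a-[265,195])*5.714,(b-[215,210])*4+[400,0])
d=np.abs(t.astype(int)-cv2.imread("pics/top0.png")).sum(2);print(d[185:225,275:300][::1].max())
E
```

```text
[ 0.4798 -0.2383  0.1212] [ 0.9999 -0.0121  0.0022]
crop [202.3584  36.7768] [721.9268  52.6368]
crop [149.4003  34.3133] [721.8464  32.5804]
246
```

View pics/m10.png

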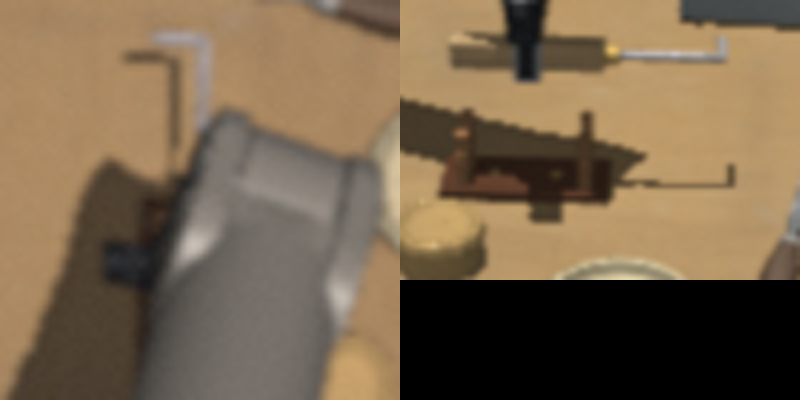

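The pole hangs level and lined up over the forks, with the prong at side-crop (722,50) as predicted. Two fine corrections, then I lower it.

Request:
drive_tool(
  commands=[
    [0, 0, 0, -0.1, -0.12, 1, 1.5],
    [0, 0, 0, 0, 0, 1.5, 1.5],
    [0, 0, 0, 0, 0, 1, 1.5],
    [0, 0, 0, 0, 0, 0, 1.5],
  ],
)

```text
clock: 30.85
position: [0.4765, -0.2361, 0.0648]
eef_rot: [1.0, -0.006, -0.001, -0.001]
ft_force: [-0.6, -0.5, -1.9]
finger_gap: 0.019
```

Request:
drive_tool(
  commands=[
    [0, 0, 0, 0, 0, 0.7, 1.5],
    [0, 0, 0, 0, 0, 0.7, 1.5],
    [0, 0, 0, 0, 0, 0, 1.5],
  ],
)

```text
clock: 31.15
position: [0.4771, -0.2364, 0.0514]
eef_rot: [1.0, -0.006, -0.001, -0.0]
ft_force: [0.6, 0.5, -1.4]
finger_gap: 0.0194
```

Request:
drive_tool(
  commands=[
    [0, 0, 0, 0.1, 0.05, 0.6, 1.5],
    [0, 0, 0, 0, 0, 0.5, 1.5],
    [0, 0, 0, 0, 0, 0.4, 1.5],
    [0, 0, 0, 0, 0, 0.2, 1.5],
    [0, 0, 0, 0, 0, 0, 1.5],
    [0, 0, 0, 0, 0, 0, 1.5],
  ],
)

```text
clock: 31.75
position: [0.4788, -0.2372, 0.0353]
eef_rot: [1.0, -0.006, 0.0, 0.0]
ft_force: [0.4, -0.8, -1.0]
finger_gap: 0.019
```

Request:
drive_tool(
  commands=[
    [0, 0, 0, 0, 0, 0.1, 1.5],
    [0, 0, 0, 0, 0, 0.08, 1.5],
    [0, 0, 0, 0, 0, 0, 1.5],
    [0, 0, 0, 0, 0, 0, 1.5],
  ],
)

```text
clock: 32.15
position: [0.4789, -0.2373, 0.0336]
eef_rot: [1.0, -0.006, 0.0, 0.0]
ft_force: [0.1, -0.3, -0.9]
finger_gap: 0.0192
```

Request:
drive_tool(
  commands=[
    [0, 0, 0, 0, 0, 0, 2.2],
    [0, 0, 0, 0, 0, 0, 3],
    [0, 0, 0, 0, 0, 0, 4],
    [0, 0, 0, 0, 0, 0, 5],
    [0, 0, 0, 0, 0, 0, 5],
    [0, 0, 0, 0, 0, 0, 5],
    [0, 0, 0, 0, 0, -1, 5],
    [0, 0, 0, 0, 0, -2, 5],
    [0, 0, 0, 0, 0, -3, 5],
    [0, 0, 0, 0, 0, -4, 5],
    [0, 0, 0, 0, 0, -4, 5],
    [0, 0, 0, 0, 0, -3, 5],
    [0, 0, 0, 0, 0, -1, 5],
    [0, 0, 0, 0, 0, 0, 5],
  ],
)

```text
clock: 33.55
position: [0.4796, -0.2376, 0.2153]
eef_rot: [1.0, -0.006, 0.002, 0.001]
ft_force: [-0.9, -0.5, -0.2]
finger_gap: 0.0498
```

Request:
drive_tool(
  commands=[
    [0, 0, 0, 0, 1, 0, 5],
    [0, 0, 0, 0, 2.5, 0, 5],
    [0, 0, 0, 0, 3, 0, 5],
    [0, 0, 0, 0, 3, 0, 5],
    [0, 0, 0, 0, 3, 0, 5],
    [0, 0, 0, 0, 3, 0, 5],
    [0, 0, 0, 0, 3, 0, 5],
    [0, 0, 0, 0, 2, 0, 5],
    [0, 0, 0, 0, 1, 0, 5],
    [0, 0, 0, 0, 0, 0, 5],
    [0, 0, 0, 0, 0, 0, 5],
  ],
)

```text
clock: 34.65
position: [0.4761, -0.4509, 0.2123]
eef_rot: [1.0, -0.006, -0.001, -0.001]
ft_force: [0.5, 0.1, 0.1]
finger_gap: 0.0501
```

```bash
python3 - <<'E'
from h import *
np.set_printoptions(precision=1,suppress=True)
for n in("top","side"):
    a=cv2.imread(f"pics/{n}0.png");b=cams.snapshot(n)[:,:,::-1];cv2.imwrite(f"pics/{n}_end.png",b)
    d=(np.abs(a.astype(int)-b).sum(2)>60).astype(np.uint8)
    k,l,st,c=cv2.connectedComponentsWithStats(d)
    print(n,[tuple(map(int,x)) for x in st[1:] if x[4]>8])
    reg={'top':(slice(200,265),slice(284,306)),'side':(slice(230,265),slice(220,300))}[n]
    print("pole-region changed px",d[reg].sum(),"mean diff",np.abs(a.astype(int)-b).sum(2)[reg].mean())
t=cv2.imread("pics/top_end.png").astype(int);hs=cv2.cvtColor(t.astype(np.uint8),cv2.COLOR_BGR2HSV)
m=np.zeros(t.shape[:2],bool);m[226:266,293:304]=True
f=m&(hs[:,:,2]>178)&(hs[:,:,1]>60);print("handle",f.sum(),rect(f,'top',.064))
# shut-eye expected pixels vs gold centroid
B=np.array([.621,.1385]);e=np.array([B[0]-.024*.997+.02*.076,B[1]+.024*.076+.02*.997,.212]);print("eye shut expected",proj('top',e),proj('side',e))
g=(t[:,:,2]-t[:,:,0]);w=np.zeros_like(g);w[188:206,170:205]=1;print(g[192:208,176:190]);
s=cv2.imread("pics/side_end.png").astype(int);print("side");print((s.sum(2)//3)[145:160,278:296])
print(r.read_state()['clock'])
E
```

```text
top [(178, 175, 30, 15, 160), (203, 178, 7, 3, 11), (207, 184, 6, 6, 18), (181, 196, 4, 9, 25), (185, 200, 23, 7, 55), (269, 208, 162, 112, 6022), (230, 306, 275, 114, 13375), (479, 327, 4, 6, 11), (215, 333, 36, 23, 283), (245, 334, 29, 38, 518), (201, 357, 11, 12, 57), (447, 363, 4, 7, 18), (200, 370, 7, 9, 49), (203, 372, 27, 28, 320), (452, 372, 5, 5, 14), (236, 379, 4, 5, 12), (191, 380, 16, 35, 259), (204, 402, 5, 8, 14), (226, 411, 3, 5, 10), (205, 416, 4, 4, 12)]
pole-region changed px 22 mean diff 9.55034965034965
side [(68, 0, 193, 236, 11716), (81, 95, 32, 87, 933), (133, 103, 2, 19, 27), (121, 126, 3, 6, 10), (129, 126, 3, 11, 26), (118, 135, 7, 15, 49), (127, 144, 15, 34, 158), (249, 150, 3, 4, 9), (298, 152, 14, 25, 158), (100, 171, 39, 33, 781), (294, 171, 4, 8, 21), (299, 180, 13, 5, 62), (109, 183, 23, 5, 56), (105, 200, 51, 58, 1028), (150, 210, 15, 20, 113), (187, 239, 8, 9, 44), (184, 250, 95, 59, 1700), (246, 251, 12, 1, 12), (150, 288, 36, 60, 1011)]
pole-region changed px 151 mean diff 23.4625
handle 121 (((485.4020690917969, -236.64163208007812), (12.782966613
[... 1268 characters left out ...]
7 108 108  97  86]
 [146 144 145 146 144 139 123 117 126 123 111 106 104 111 120 121  99  88]
 [145 144 145 144 142 130 111 119 135 138 134 125 119 133 154 155 110  91]
 [144 144 144 144 142 128 106 123 142 143 137 123 116 122 130 126  97  93]
 [145 145 145 144 143 128 106 116 134 134 124 117 113 114 114 106  91  95]
 [146 146 145 144 142 134 116 111 117 112 106 112 114 114 113 104  92  99]
 [151 152 152 149 144 146 145 139 132 116 104 111 113 114 113 105  93 101]
 [166 166 166 163 158 161 167 163 163 152 131 117 113 113 113 103  92 106]
 [183 183 181 174 154 135 133 141 158 164 142 118 112 114 113 103  92 106]
 [222 223 222 218 195 152 134 142 168 189 162 123 112 113 112 102  93 116]]
34.75
```

```bash
python3 - <<'E'
from h import *
for n,(y0,y1,x0,x1) in(("top",(200,228,282,306)),("top",(226,266,286,306)),("side",(234,248,262,302)),("side",(232,246,224,262))):
    a,b=[cv2.cvtColor(cv2.imread(f"pics/{n}{k}.png"),6)[y0:y1,x0:x1].astype(float) for k in("0","_end")]
    print(n,cv2.phaseCorrelate(a,b),np.abs(a-b).mean())
s=r.read_state();print(s['ft_force'],s['clock'])
print(r.sign_off())
E
```

```text
top ((-0.3045503168457362, -0.3780319350607062), 0.7728448493723689) 2.7470238095238093
top ((0.15237774175473895, -0.38585205339327544), 0.7781329993710091) 4.045
side ((-0.03872947372710911, 0.5136469448154131), 0.969403799525872) 5.3410714285714285
side ((0.36284447307479795, 0.5778690265143203), 0.6347107862097956) 8.842105263157896
[0.30394932 0.29364241 0.60966984] 34.75
the job is handed in; nothing more can be done
None
```

The job is handed in at 34.75 s of the 72 s limit. I saw no contact of gripper or arm with the dust box.

- **Flap:** I hooked the ring and pulled the flap through the catch. The highest pull I read was about 16 N, below the 25 N limit, though I sampled the force between moves rather than continuously. I then held about 15.2 N against the stop for roughly 2.8 s.
- **Shut check:** The eye's final pixels match the computed shut position, side (286.6, 153) against an expected (286.5, 152.3). One pixel is about 3.8 mm, so the pictures alone resolve the angle only to about 0.03 rad. The pole's position under load agreed with fully shut.
- **Pole:** I unhooked it, laid it back in both forks and let go. It lies within about 0.6 pixel (around 2 mm) of where it started in both views.
- **Other things:** I moved nothing else on purpose. The before-and-after pictures differ at the flap, and elsewhere mostly at the arm and its shadow. I compared the other things only by pixel differences, and the arm and its shadow covered part of the view.
- **Disagreements:** The first measurement of the eye differed by about 7 mm between the two cameras, because the frame hid part of the ring in the top view. I used the side view, and the prong went in without contact. During the pull the tool tilted and pressed up to about 5 N vertically on the ring until I corrected it.

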